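Nest the graded coil tins, largest first

ROBOT

A 7-joint arm with a two-finger parallel gripper is mounted at the origin on the work surface. World frame = base frame: x ahead of the robot, y to its left, z up, the work surface at z = 0. Lengths are in m, angles in rad, forces in N, time in s.
With the tool pointing down it reaches from about 0.4 to 0.925 m from the base axis. Payload 4.1 kg.
Tool frame: the origin (TCP) lies at the very end of the fingers, on their centre line; the grasp point (between the pads) lies bot.pinch_z behind it (bot.pinch_z is the distance from the TCP to the grasp point, in m); z points along the fingers, y is the line along which they close (so a half turn about z gives the same grasp; the last joint's range is limited). The gripper opens to 85 mm and grips with 20 to 120 N. Pads are 22 mm wide; open, the fingers measure 114 mm over their backs; the gripper's body (76 mm by 85 mm) begins 54 mm behind the grasp point. The pads swing forward as they close: fully open they stand 13 mm farther back than shut.
Start: joints at [-1.404, 0.398, 0.045, 1.537, -0.019, 1.207, -0.051], TCP at [0.171, 0.627, 0.231] pointing down, gripper open.
Joint ranges: [-2.82, 2.82], [-0.49, 2.23], [-1.37, 1.46], [0, 2.46], [-1.36, 4.5], [0.23, 2], [-2.94, 2.94]. Speed limits (rad/s): [2.57, 2.57, 3.14, 3.14, 3.14, 3.14, 3.14].

INTERFACE

Orientations are given as a 3x3 rotation matrix whose columns are the frame's x, y, z axes.
In Python, from bench import state, eyes, hand_in, bot gives the robot as it stands.
- The arm moves only by the shell command python3 -m pendant 'ROWS' [FORCE]. ROWS is JSON, a list of rows, each a list of 7 numbers: the shift along the tool's x, y, z in units of 50 mm (1.0 is 50 mm), then the turn, a rotation vector about the tool's x, y, z in rad, then the finger opening in mm, from 0 to 85.4. A call has 1 to 12 rows; each row is the pose to reach, as a shift and turn from the pose commanded when the call began, along the tool's axes at that moment; what a row does not reach only later rows make up. A row lasts 1/8 s, in which the tool goes at most 62.5 mm and 10.7 degrees, less where a joint would pass 70% of its speed; a pose out of reach is approached as far as the arm can. A call with a gripper value outside its range is refused whole. The fingers move at their own pace and stop on an object; FORCE is the grip in N (left out, the last holds). Time passes only in rows, so rows that repeat a pose let the fingers close. It gives the time, the measured TCP pose, the force, the opening and the grip force at its end, in the units of the state.
- state(): the state, without advancing time (a new reading comes with each control period).
- eyes.grab_frame(name): name is "side" or "top" or "wrist"; returns a dict with "pixels" (420x560x3 uint8, blue, green, red), "range_z" (420x560 float32, m along the optical axis (not along the pixel's ray), 0 where there is no reading), "camera_matrix" (3x3 intrinsics, pixels), "position" and "orientation" of the camera in the world; the wrist camera has in their place "tool_from_camera" (4x4, takes a point from camera to tool coordinates, whose origin is the TCP and whose axes are the flange's). Camera axes: x right, y up, looking along -z (the intrinsics and any distortion apply to the point x, -y, -z); pixel columns grow to the right and rows downward; lengths in m; the calibration is good to about 2 mm. The wrist camera is an equidistant fisheye: a pixel r from the principal point sees the ray r / f radians off the axis. A picture is of the moment at which its call begins: read the wrist's pose just before it.
- hand_in(): hands the job in; it is judged then, once.
The state is a dict: "clock": time; "joint_pos": joint angles; "qd": joint speeds; "joint_efforts": joint torques, N m; "eef_pos": TCP position; "ee_rot": TCP orientation; "force": force on the tool from outside, world axes, zero at the start; "wrist_torque": the same for the moment, N m; "width": finger opening in m; "grasp_force": force on a finger pad.
Only numpy, scipy, OpenCV 4.12 (cv2) and the standard library are available. Lean on these libraries where they do the work, as an engineer would, in place of code of your own. Each camera call takes 0.05 s, during which the arm holds its last target. There are 200 camera calls.

TASK

Pack the coil tins into one another, largest first: take the open aluminium tin off the sloping rack and lower it flat on to the floor of the big green hinged tin, then take the yellow lidded tin off the rack and lower it flat on to the floor of the aluminium one. Lower each piece to the bottom before you let go (do not drop it in), and leave the cup, the coil stand, the lighter case and the pestle where they are.

Things in the scene. Friction and masses are not known exactly. Their poses are not given: they have to be found in the camera images.
- tin: Big green hinged tin, fixed, open. Outside 136 (its x) x 88 (its y) x 38 mm high, walls and floor 3 mm, inside 130 x 82 mm. Origin: centre of its underside, on the ledge; z up. Its lid, hinged at its +x end, lies folded back, sloping down to the ledge 134 mm farther in +x, nowhere above 41 mm, and stays so.
- tray_c (a point): Middle piece: open aluminium tin, loose, 110 (its x) x 60 (its y) x 70 mm high, walls and floor 3 mm (inside 104 x 54 mm), about 0.18 kg. Point: its centre, 35 mm above its underside; z out of its mouth. Starts on the rack, leaning 35 degrees, mouth tilted towards the robot. Grip it across the 60 mm width near the rim, so the fingers stay above the green rim.
- caddy_c (a point): Smallest piece: yellow lidded tin (stays shut), loose, body 90 (its x) x 42 (its y) x 62 mm high, about 0.2 kg, with an upright black grip bar mid-lid, 44 (x) x 12 (y) x 40 mm tall; 102 mm overall. Point: centre, 51 mm above its underside, 31 mm below the bar's middle; z up through the bar. Starts on the rack, leaning 35 degrees, bar tilted towards the robot.
- rack: Fixed wooden rack, 310 mm wide (its y), its board sloping 35 degrees, rising towards its +x (away from the robot), with a 22 mm lip along the lower edge against which the two tins rest side by side, about 160 mm apart, which one on which side varies. Origin: on the ledge under its middle. Highest edge about 110 mm.
- cup: Orange plastic cup standing on the ledge, 76 mm across, 95 mm high; origin at the centre of its underside. Leave alone.
- stand: Steel mosquito-coil stand, disc 90 mm across with a thin post, 67 mm high; origin at the centre of its underside. Leave alone.
- lighter: Closed blue plastic lighter case lying flat, 90 x 36 x 22 mm; origin at the centre of its underside. Leave alone.
- pestle: Short wooden pestle lying on its side, 140 mm long (its x), 36 mm thick; origin on the ledge under its middle. Leave alone.
Mind the look-alikes: they are no part of the job. Leave any blue look-alike of the part that bears tray_c alone.

How it is judged:
On the way, in this order (a step that is already met when the one before it is completed fails the run):
1. the aluminium tin stands flat on the floor of the green tin (x of tray_c in the frame of tin between -0.02 and 0.02 m and y of tray_c in the frame of tin between -0.02 and 0.02 m and z of tray_c in the frame of tin below 0.042 m and angle between tray_c's own z axis and vertical below 0.06 rad), for 0.2 s.
2. the yellow tin stands flat on the floor of the aluminium tin, which stands in the green one (all of step 1 and x of caddy_c in the frame of tray_c between -0.015 and 0.015 m and y of caddy_c in the frame of tray_c between -0.015 and 0.015 m and z of caddy_c in the frame of tray_c below 0.023 m and angle between caddy_c's own z axis and vertical below 0.06 rad), for 0.2 s.
At the end, for the whole second after the job is handed in: Both released and upright within 0.06 rad: the aluminium tin on the green tin's floor (within 4 mm of fully down, within 20 mm of its middle along each side), the yellow tin on the aluminium tin's floor (within 4 mm of fully down, within 15 mm of its middle along each side) (all of step 2 and contact force between the fingers and tray below 0.1 N and contact force between the fingers and caddy below 0.1 N); the robot touches nothing.
It fails at once if the aluminium tin is let go more than 30 mm above its seat in the green tin (contact force between the fingers and tray below 0.05 N and horizontal distance between tray_c and tin below 0.08 m and z of tray_c in the frame of tin above 0.068 m).
It fails at once if the yellow tin is let go more than 30 mm above its seat (contact force between the fingers and caddy below 0.05 N and horizontal distance between caddy_c and tin below 0.08 m and z of caddy_c in the frame of tin above 0.087 m).
It fails at once if the cup, coil stand, lighter case or pestle is moved more than 25 mm (distance of any of cup, stand, lighter, pestle from where it was at the start of the episode above 0.025 m).
It also fails if it takes over 64 s, if anything falls off the work surface, if the arm or the gripper's body presses on something with over 40 N, if the wrist force passes 120 N, or if a joint passes its speed limit or range.

## Working session

There is one attempt and no reset: what is moved stays moved. The work goes in short steps, Python scripts to look and compute and a shell command to move; the robot and the scene stay as the last step left them, time stands still between calls to the robot, and variables do not carry over. Pictures are saved under pics/ and viewed, at most 10 in all, crops included, and the job is handed in when it is done.

```bash
ls; mkdir -p pics
python3 - <<'E'
from bench import state,eyes,bot
import cv2,numpy as np
s=state();print(s['clock'],s['eef_pos'],s['ee_rot'],s['width'],bot.pinch_z)
ims=[]
for n in("side","top"):
    f=eyes.grab_frame(n);np.savez(f'/tmp/{n}.npz',**f)
    cv2.imwrite(f'pics/{n}.png',f['pixels']);print(n,f['camera_matrix'],f['position'],f['orientation'],f.keys())
E
```

```text
pics
0.0 [0.17054411 0.62658251 0.23029105] [[-9.64921933e-01  2.62536721e-01 -3.66537457e-04]
 [ 2.62536941e-01  9.64920136e-01 -1.86705517e-03]
 [-1.36491169e-04 -1.89779210e-03 -9.99998190e-01]] 0.08555960286027081 0.0187
side [[418.06074767   0.         280.91653293]
 [  0.         418.06074767 218.62422066]
 [  0.           0.           1.        ]] [-0.02332906 -0.72375877  0.54069202] [[ 7.74582359e-01  3.01325946e-01 -5.56079889e-01]
 [-6.32472896e-01  3.68400898e-01 -6.81365405e-01]
 [-4.52744228e-04  8.79479080e-01  4.75937330e-01]] dict_keys(['pixels', 'range_z', 'camera_matrix', 'position', 'orientation'])
top [[426.20554623   0.         276.0190279 ]
 [  0.         426.20554623 211.57563521]
 [  0.           0.           1.        ]] [ 0.29439194 -0.07582225  1.0712982 ] [[-9.95365447e-02  9.68953468e-01 -2.26322010e-01]
 [-9.95033821e-01 -9.68331720e-02  2.30441155e-02]
 [ 4.13197446e-04  2.27491786e-01  9.73779912e-01]] dict_keys(['pixels', 'range_z', 'camera_matrix', 'position', 'orientation'])
```

View pics/top.png

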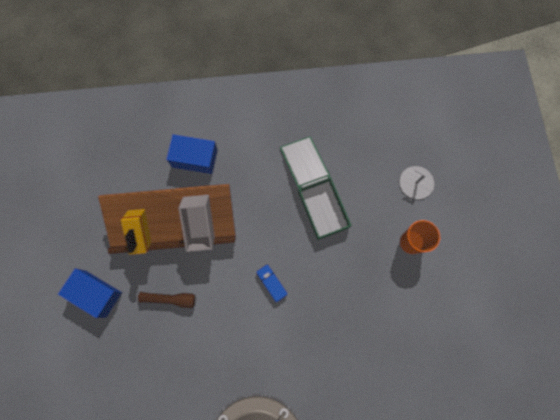

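View pics/side.png

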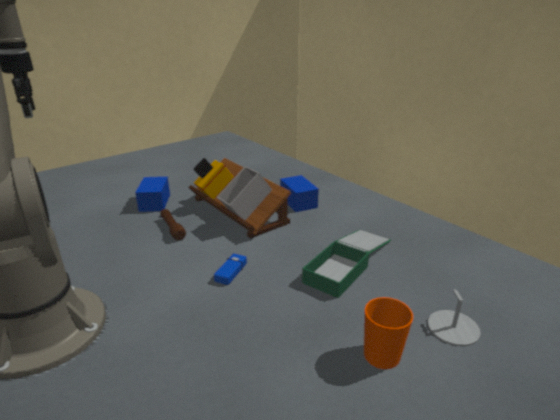

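The top view shows the aluminium tin at (197,222) and the yellow tin at (135,232) on the rack. The green tin is at (324,207) with its lid at (305,162), and the blue look-alikes are at (192,153) and (90,293). The side view agrees. Next I'll measure with depth.

```bash
cat > h.py <<'E'
import numpy as np,cv2
def cloud(f):
    K=f['camera_matrix'];d=f['range_z'];v,u=np.mgrid[:420,:560]
    p=np.stack([(u-K[0,2])/K[0,0]*d,-(v-K[1,2])/K[1,1]*d,-d],-1)
    return p@f['orientation'].T+f['position']
def hsv(f): return cv2.cvtColor(f['pixels'],cv2.COLOR_BGR2HSV)
def big(m):
    n,l,s,c=cv2.connectedComponentsWithStats(m.astype(np.uint8));return l==1+np.argmax(s[1:,4])
E
python3 - <<'E'
from h import *
f=dict(np.load('/tmp/top.npz'));P=cloud(f);H=hsv(f)
h,s,v=[H[...,i].astype(int) for i in range(3)]
print('table z',np.median(P[330:380,300:400,2]),'invalid',(f['range_z']==0).mean())
# rack wood
m=big((h<14)&(s>100)&(v>40)&(P[...,1]>0.02)&(P[...,0]>0.42)&(np.mgrid[:420,:560][0]<260))
q=P[m];
A=np.c_[q[:,:2],np.ones(len(q))];w=np.ones(len(q),bool)
for _ in range(6):
    c=np.linalg.lstsq(A[w],q[w,2],rcond=None)[0];r=q[:,2]-A@c;w=abs(r)<.005
n=np.r_[-c[:2],1];n/=np.linalg.norm(n);print('rack n',n,'tilt',np.degrees(np.arccos(n[2])),'c',c,w.mean(),r[w].std())
r=cv2.minAreaRect(q[:,:2].astype(np.float32));print('rack rect',r)
# board frame: e1 up slope, e2 = left across, n
up=np.r_[-n[:2]/np.hypot(*n[:2])*n[2],np.hypot(*n[:2])];e2=np.cross(n,up)
print('yaw of rack by normal',np.degrees(np.arctan2(up[1],up[0])))
B=np.c_[up,e2,n];o=np.array([0,0,c[2]])
L=(P-o)@B
for name,mm in(('yellow',(h>18)&(h<35)&(s>120)),('black',(v<45)&(L[...,2]>.04)),('alu',(s<70)&(L[...,2]>.006))):
    reg=np.zeros(m.shape,bool);reg[180:265,100:240]=1
    mm=big(mm&reg&(P[...,2]>.01));l=L[mm]
    print(name,mm.sum(),'min',np.percentile(l,[1,99],axis=0).round(4).tolist())
    top=l[:,2]>np.percentile(l[:,2],98)-.008
    print('  top rect',cv2.minAreaRect(l[top,:2].astype(np.float32)*1000), 'h',np.median(l[top,2]))
g=big((h>55)&(h<95)&(s>80)&(np.mgrid[:420,:560][1]>260))
q=P[g];t=q[:,2]>.033;print('green',g.sum(),np.percentile(q[:,2],[5,50,95]))
x=P[g&(P[...,2]>.03)];print(' rim rect',cv2.minAreaRect(x[:,:2].astype(np.float32)*1000))
V=np.vstack([f['pixels'][170:270,90:250],]);cv2.imwrite('pics/crop.png',cv2.resize(np.hstack([f['pixels'][170:270,90:250],f['pixels'][130:250,260:380][10:110]]),None,fx=2.8,fy=2.8))
np.savez('/tmp/B.npz',B=B,o=o)
E
```

```text
table z 0.0006786281251222048 invalid 0.003915816326530612
rack n [-0.56924984  0.00403033  0.82215472] tilt 34.69892552707425 c [ 0.69238773 -0.00490215 -0.30802272] 0.8748416518875095 0.001981884015322413
rack rect ((0.5319995880126953, 0.1755390167236328), (0.1395428478717804, 0.3113095462322235), 0.209774911403656)
yaw of rack by normal -0.40565116146175345
yellow 495 min [[0.5974, 0.197, 0.0013], [0.7062, 0.2787, 0.1536]]
  top rect ((823.8302001953125, 80.66314697265625), (3.747161865234375, 511.41314697265625), 53.27742004394531) h 0.10135862584635943
black 144 min [[0.6227, 0.2292, 0.0745], [0.6618, 0.2409, 0.1047]]
  top rect ((642.007080078125, 234.27096557617188), (11.229981422424316, 38.92958450317383), 85.40290069580078) h 0.10173992452687751
alu 1034 min [[0.5941, 0.0599, 0.007], [0.7057, 0.1279, 0.0737]]
  top rect ((816.1998291015625, 38.660240173339844), (88.8235092163086, 470.6578063964844), 72.696533203125) h 0.06965640337331039
green 9 [0.0303305  0.0355343  0.03904537]
 rim rect ((589.3526000976562, -165.26593017578125), (13.692197799682617, 2.380869150161743), 15.576314926147461)
```

View pics/crop.png

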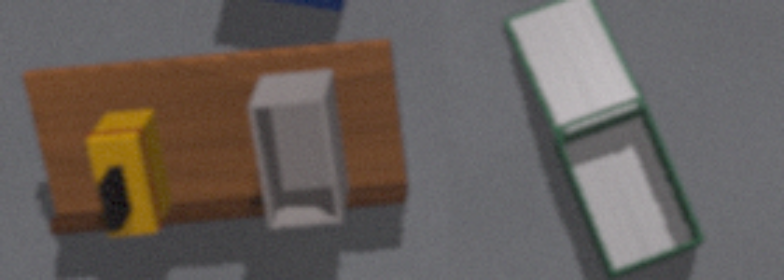

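The crop shows both tins with their long sides up the slope, the alu mouth at crop (250–342, 95–225) and the green body at crop (560–700, 105–270). I'll refine these.

```bash
cat > fit.py <<'E'
from h import *
z=np.load('/tmp/B.npz');B,o=z['B'],z['o']
if __name__=='__main__':
  for cam in('top','side'):
    f=dict(np.load(f'/tmp/{cam}.npz'));P=cloud(f);H=hsv(f);h,s,v=[H[...,i].astype(int) for i in range(3)]
    L=(P-o)@B; x,y,n=[L[...,i] for i in range(3)]
    box=(x>.57)&(x<.73)&(n>.003)&(n<.115)
    def rep(name,m,up=None):
        k=cv2.morphologyEx(m.astype(np.uint8),cv2.MORPH_OPEN,np.ones((2,2)));l=L[k>0];
        if len(l)<8: print(cam,name,'none');return
        print(cam,name,len(l),'pct',np.percentile(l,[2,50,98],axis=0).round(4).tolist(),'rect',cv2.minAreaRect(l[:,:2].astype(np.float32)*1000))
    bx=box&(y>.17)&(y<.31);ba=box&(y>.03)&(y<.155)
    rep('bar',bx&(n>.066)&(s<110)); rep('barTop',bx&(n>.093)&(s<110)); rep('yel',bx&(n<.07)&(s>110))
    rep('alu all',ba&(s<90)); rep('rim',ba&(n>.062)&(n<.08))
    # green tin: rim edges by height
    gb=(P[...,0]>.45)&(P[...,0]<.8)&(P[...,1]>-.3)&(P[...,1]<-.02)
    gm=gb&(P[...,2]>.029)&(P[...,2]<.045)
    g=gb&(h>50)&(h<100)&(s>40);print(cam,'green px',g.sum())
    w=P[big(gb&(P[...,2]>.012))][:,:2].astype(np.float32)*1000;print(' >12mm',len(w),cv2.minAreaRect(w))
    w=P[big(gm)][:,:2].astype(np.float32)*1000;print(' rim',len(w),cv2.minAreaRect(w))
    # colour contour cast on rim plane z=.038
    G=cv2.morphologyEx(g.astype(np.uint8),cv2.MORPH_CLOSE,np.ones((3,3)));G=big(G)
    K=f['camera_matrix'];vv,uu=np.nonzero(G)
    d=np.c_[(uu-K[0,2])/K[0,0],-(vv-K[1,2])/K[1,1],-np.ones(len(uu))]@f['orientation'].T
    t=(.038-f['position'][2])/d[:,2];p=f['position']+d*t[:,None]
    print(' colour cast',len(p),cv2.minAreaRect(p[:,:2].astype(np.float32)*1000), cv2.minAreaRect(np.c_[uu,vv].astype(np.float32)))
E
python3 fit.py
```

```text
top bar 136 pct [[0.6212, 0.2291, 0.0767], [0.6419, 0.231, 0.0997], [0.6614, 0.2385, 0.1044]] rect ((830.2333984375, 90.50315856933594), (26.906539916992188, 512.9299926757812), 53.24696350097656)
top barTop 99 pct [[0.621, 0.229, 0.0888], [0.6397, 0.2325, 0.1014], [0.661, 0.2386, 0.105]] rect ((830.2333984375, 90.50315856933594), (26.906539916992188, 512.9299926757812), 53.24696350097656)
top yel 1057 pct [[0.5663, 0.1737, -0.0109], [0.6416, 0.2201, 0.0457], [0.6853, 0.298, 0.0706]] rect ((795.4920043945312, 116.97555541992188), (121.25418090820312, 593.6173706054688), 59.54329299926758)
top alu all 1163 pct [[0.5567, 0.0598, -0.0083], [0.6444, 0.0904, 0.0378], [0.7054, 0.1184, 0.0722]] rect ((796.1325073242188, 43.367713928222656), (89.71614837646484, 511.11712646484375), 73.12683868408203)
top rim 273 pct [[0.5541, 0.06, -0.0115], [0.6488, 0.0944, 0.0662], [0.7048, 0.1203, 0.0735]] rect ((796.090087890625, 43.10785675048828), (87.9144515991211, 511.2691345214844), 72.98339080810547)
top green px 517
 >12mm 1814 ((594.7840576171875, -207.072998046875), (258.039794921875, 89.1500854
[... 1135 characters left out ...]
38, 122.40023040771484), 73.10435485839844)
side rim 205 pct [[0.5966, 0.0605, 0.0569], [0.6588, 0.0846, 0.0618], [0.7043, 0.1219, 0.0675]] rect ((591.2200927734375, -301.7480163574219), (871.9139404296875, 114.86734771728516), 81.25547790527344)
side green px 1882
 >12mm 1909 ((591.0639038085938, -207.32510375976562), (248.7893829345703, 90.13188171386719), 14.956870079040527)
 rim 789 ((557.441162109375, -216.30718994140625), (178.6085968017578, 90.13188171386719), 14.956870079040527)
 colour cast 1891 ((558.5745849609375, -227.01351928710938), (259.91290283203125, 110.0739517211914), 15.077564239501953) ((343.7500305175781, 258.2500305175781), (46.66904067993164, 92.63098907470703), 45.0)
```

```bash
cat > go.py <<'E'
import numpy as np
from scipy.spatial.transform import Rotation as R
from bench import state
z=np.load('/tmp/B.npz');B,o=z['B'],z['o']
YG=np.radians(15.1)
def tilt(x,y,n):   # tcp at board coords, tool z=-normal, tool y=+e2
    return o+B@np.array([x,y,n]), np.c_[-B[:,0],B[:,1],-B[:,2]]
def down(p,yaw=YG):
    return np.array(p,float),np.array([[-np.cos(yaw),-np.sin(yaw),0],[-np.sin(yaw),np.cos(yaw),0],[0,0,-1.]])
def rel(*targets):
    s=state();T=s['ee_rot'];p=s['eef_pos'];print('t',s['clock'],'tcp',p.round(4),'w',round(s['width'],4),'gf',s['grasp_force'],'F',np.round(s['force'],1))
    print('q',np.round(s['joint_pos'],2))
    for q,r in targets:
        print('row',(T.T@(q-p)/.05).round(2).tolist(),R.from_matrix(T.T@r).as_rotvec().round(3).tolist(),'->',q.round(3))
E
python3 -c "
from go import *
rel(down([.40,.2,.27],0),tilt(.6505,.0908,.16),tilt(.6505,.0908,.046))"
```

```text
t 0.1 tcp [0.1706 0.6266 0.2304] w 0.0854 gf 0.0 F [-0.3 -0.3 -0.7]
q [-1.4   0.4   0.05  1.54 -0.02  1.21 -0.05]
row [-6.67, -7.03, -0.78] [-0.002, -0.0, -0.266] -> [0.4  0.2  0.27]
row [-8.11, -8.96, 0.75] [-0.08, -0.602, -0.25] -> [0.444 0.088 0.194]
row [-9.37, -8.63, 2.62] [-0.08, -0.602, -0.25] -> [0.509 0.087 0.1  ]
```

```bash
python3 -m pendant '[[-3,-3.2,-0.8,0,0,-0.15,85],[-6.6,-7,-0.8,0,0,-0.26,85],[-6.6,-7,-0.8,0,0,-0.26,85],[-6.6,-7,-0.8,0,0,-0.26,85],[-6.6,-7,-0.8,0,0,-0.26,85],[-6.6,-7,-0.8,0,0,-0.26,85],[-6.6,-7,-0.8,0,0,-0.26,85],[-6.6,-7,-0.8,0,0,-0.26,85],[-6.6,-7,-0.8,0,0,-0.26,85],[-6.6,-7,-0.8,0,0,-0.26,85]]' 
python3 -c "
from go import *
rel(tilt(.6505,.0908,.16),tilt(.6505,.0908,.046))"
```

```text
clock: 1.35
eef_pos: [0.3966, 0.2035, 0.271]
ee_rot: [[-1.0, 0.005, -0.001], [0.005, 1.0, 0.0], [0.001, 0.0, -1.0]]
force: [0.0, 0.4, -0.4]
width: 0.0851
grasp_force: 0.0
t 1.35 tcp [0.3966 0.2035 0.271 ] w 0.0851 gf 0.0 F [ 0.   0.4 -0.4]
q [-0.88 -0.01  0.31  1.95  0.    1.21  0.99]
row [-0.97, -2.31, 1.54] [0.001, -0.606, 0.002] -> [0.444 0.088 0.194]
row [-2.27, -2.32, 3.42] [0.001, -0.606, 0.002] -> [0.509 0.087 0.1  ]
```

```bash
python3 -m pendant '[[-1,-2.3,0.5,0,-0.2,0,85],[-1,-2.3,1,0,-0.4,0,85],[-0.97,-2.31,1.54,0,-0.606,0,85],[-0.97,-2.31,1.54,0,-0.606,0,85],[-0.97,-2.31,1.54,0,-0.606,0,85],[-0.97,-2.31,1.54,0,-0.606,0,85],[-0.97,-2.31,1.54,0,-0.606,0,85],[-0.97,-2.31,1.54,0,-0.606,0,85]]'
python3 - <<'E'
from go import *
import cv2
from bench import eyes
rel(tilt(.6505,.0908,.16),tilt(.6505,.0908,.046))
f=eyes.grab_frame('wrist');np.savez('/tmp/w1.npz',**f);cv2.imwrite('pics/w1.png',f['pixels']);print(f['camera_matrix'],f['tool_from_camera'])
E
```

```text
clock: 2.35
eef_pos: [0.4449, 0.0871, 0.194]
ee_rot: [[-0.822, 0.006, 0.569], [0.004, 1.0, -0.003], [-0.569, -0.0, -0.822]]
force: [-0.2, 0.6, -0.3]
width: 0.0849
grasp_force: 0.0
t 2.35 tcp [0.4449 0.0871 0.194 ] w 0.0849 gf 0.0 F [-0.2  0.6 -0.3]
q [-0.68 -0.22  0.16  2.46  0.75  0.48  0.45]
row [0.01, 0.01, -0.0] [0.001, -0.001, 0.001] -> [0.444 0.088 0.194]
row [0.01, 0.01, 2.28] [0.001, -0.001, 0.001] -> [0.509 0.087 0.1  ]
[[325.1922621    0.         275.72189504]
 [  0.         325.1922621  216.84509572]
 [  0.           0.           1.        ]] [[-5.96800851e-04  9.56248493e-01  2.92555062e-01  7.44376434e-02]
 [ 9.99999464e-01  3.23325289e-04  9.83135312e-04 -4.90274765e-05]
 [ 8.45531210e-04  2.92555492e-01 -9.56248173e-01 -1.42493387e-01]
 [ 0.00000000e+00  0.00000000e+00  0.00000000e+00  1.00000000e+00]]
```

View pics/w1.png

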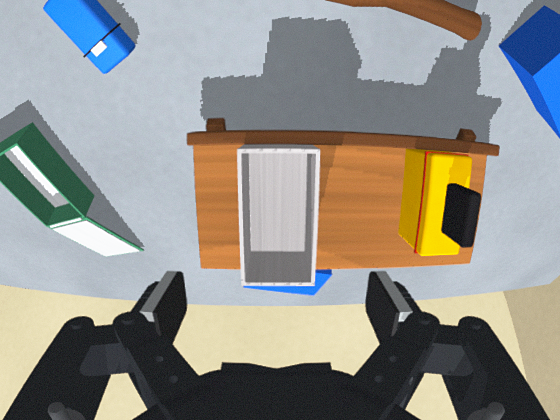

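The wrist view shows the alu mouth centred at about (279,218), square between the fingers (their centre is at about 276). I'll descend.

```bash
python3 -m pendant '[[0,0.02,0.6,0,0,0,85],[0,0.02,1.2,0,0,0,85],[0,0.02,1.8,0,0,0,85],[0,0.02,2.28,0,0,0,85],[0,0.02,2.28,0,0,0,85],[0,0.02,2.28,0,0,0,85]]' 
python3 -m pendant '[[0,0,0,0,0,0,70],[0,0,0,0,0,0,50],[0,0,0,0,0,0,50],[0,0,0,0,0,0,50],[0,0,0,0,0,0,50],[0,0,0,0,0,0,50],[0,0,0,0,0,0,50],[0,0,0,0,0,0,50]]' 50
python3 -c "
from go import *
rel(tilt(.6505,.0908,.046))"
```

```text
clock: 3.15
eef_pos: [0.5098, 0.0876, 0.101]
ee_rot: [[-0.822, 0.006, 0.57], [0.005, 1.0, -0.003], [-0.57, 0.0, -0.822]]
force: [0.1, -0.9, -1.2]
width: 0.0851
grasp_force: 0.0
clock: 4.15
eef_pos: [0.5099, 0.0884, 0.1018]
ee_rot: [[-0.821, 0.005, 0.571], [0.005, 1.0, -0.002], [-0.571, 0.001, -0.821]]
force: [-6.4, 0.3, 8.0]
width: 0.0592
grasp_force: 51.6
t 4.15 tcp [0.5099 0.0884 0.1018] w 0.0592 gf 51.61546289920807 F [-6.4  0.3  8. ]
q [-0.4   0.12  0.    2.43  1.49  0.23 -0.25]
row [0.03, -0.02, 0.02] [0.002, 0.002, 0.001] -> [0.509 0.087 0.1  ]
```

```bash
python3 -m pendant '[[0,0,-0.3,0,0,0,50],[0,0,-0.7,0,0,0,50],[0,0,-1.2,0,0,0,50],[0,0,-1.7,0,0,0,50],[0,0,-2.1,0,0,0,50],[0,0,-2.1,0,0,0,50]]' 
python3 -c "
from go import *
rel(down([.45,0.03,.24]),down([.536,-.223,.17]))"
```

```text
clock: 4.9
eef_pos: [0.4499, 0.0884, 0.1881]
ee_rot: [[-0.821, 0.005, 0.572], [0.005, 1.0, -0.002], [-0.572, 0.002, -0.821]]
force: [0.1, -0.1, -2.2]
width: 0.0586
grasp_force: 56.2
t 4.9 tcp [0.4499 0.0884 0.1881] w 0.0586 gf 56.164167523384094 F [ 0.1 -0.1 -2.2]
q [-0.41 -0.19 -0.07  2.45  0.69  0.41  0.51]
row [-0.6, -1.17, -0.85] [-0.08, 0.605, -0.261] -> [0.45 0.03 0.24]
row [-1.24, -6.22, 1.29] [-0.08, 0.605, -0.261] -> [ 0.536 -0.223  0.17 ]
```

```bash
python3 -m pendant '[[-0.3,-0.5,-0.4,-0.02,0.15,-0.06,50],[-0.6,-1.17,-0.85,-0.04,0.3,-0.13,50],[-0.6,-1.17,-0.85,-0.06,0.45,-0.2,50],[-0.6,-1.17,-0.85,-0.08,0.605,-0.26,50],[-0.6,-2,-0.8,-0.08,0.605,-0.261,50],[-0.8,-3,-0.2,-0.08,0.605,-0.261,50],[-0.9,-4,0.3,-0.08,0.605,-0.261,50],[-1.1,-5.2,0.8,-0.08,0.605,-0.261,50],[-1.24,-6.22,1.29,-0.08,0.605,-0.261,50],[-1.24,-6.22,1.29,-0.08,0.605,-0.261,50],[-1.24,-6.22,1.29,-0.08,0.605,-0.261,50],[-1.24,-6.22,1.29,-0.08,0.605,-0.261,50]]'
python3 - <<'E'
from go import *
import cv2
from bench import eyes
rel(down([.536,-.223,.17]),down([.536,-.223,.05]))
for n in('top','side','wrist'):
    f=eyes.grab_frame(n);np.savez(f'/tmp/{n}2.npz',**f);cv2.imwrite(f'pics/{n}2.png',f['pixels'])
a=cv2.imread('pics/side2.png')[170:380,240:520];b=cv2.imread('pics/wrist2.png');c=cv2.imread('pics/top2.png')[120:330,240:520]
cv2.imwrite('pics/m2.png',cv2.resize(np.hstack([np.vstack([a,c]),b]),(800,400)))
E
```

```text
clock: 6.4
eef_pos: [0.5363, -0.2218, 0.169]
ee_rot: [[-0.965, -0.262, -0.003], [-0.262, 0.965, -0.001], [0.003, -0.0, -1.0]]
force: [0.2, 0.1, -1.9]
width: 0.0587
grasp_force: 56.1
t 6.4 tcp [ 0.5363 -0.2218  0.169 ] w 0.0587 gf 56.139811277389526 F [ 0.2  0.1 -1.9]
q [-0.13  0.38  0.57  1.79 -0.23  1.04  2.36]
row [0.01, -0.02, -0.02] [-0.0, -0.003, 0.002] -> [ 0.536 -0.223  0.17 ]
row [0.0, -0.02, 2.38] [-0.0, -0.003, 0.002] -> [ 0.536 -0.223  0.05 ]
```

View pics/m2.png

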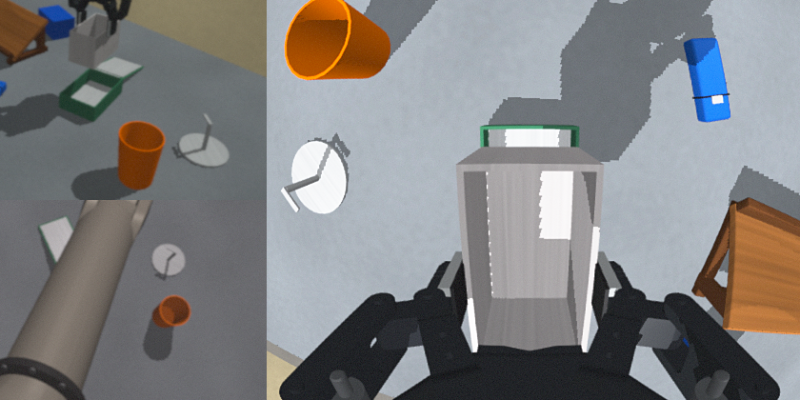

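The wrist view shows the alu tin held squarely, with the green near end centred behind it at about x=530 in the montage. I'll check its pitch and the x offset in the hand.

```bash
cat >> h.py <<'E'
def wcloud(f):  # fisheye wrist cloud in tool coordinates
    K=f['camera_matrix'];d=f['range_z'];v,u=np.mgrid[:420,:560]
    a,b=u-K[0,2],v-K[1,2];r=np.hypot(a,b)+1e-9;t=np.tan(r/K[0,0])
    p=np.stack([a/r*t*d,-b/r*t*d,-d],-1);T=f['tool_from_camera'];return p@T[:3,:3].T+T[:3,3]
def plane(q,tol=.003):
    w=np.ones(len(q),bool)
    for _ in range(6):
        m=q[w].mean(0);n=np.linalg.svd(q[w]-m,full_matrices=False)[2][2];w=abs((q-m)@n)<tol
    return n*np.sign(n[np.argmax(abs(n))]),m,w.sum()
E
python3 - <<'E'
from h import *
f=dict(np.load('/tmp/wrist2.npz'));P=wcloud(f)
# montage scale: wrist px -> u = (x-267)*560/533, v=y*1.05
sub=lambda x0,x1,y0,y1:P[int(y0*1.05):int(y1*1.05),int((x0-267)*1.05):int((x1-267)*1.05)].reshape(-1,3)
print('floor',plane(sub(500,565,300,335)))
print('near wall inside',plane(sub(500,535,180,280)))
print('near outer end?',plane(sub(490,570,151,160)))
for ang,q in(('rim near edge',sub(500,570,163,168)),('green near rim',sub(490,570,126,128))):print(ang,np.median(q,0))
E
```

```text
floor (array([0.99998284, 0.00396271, 0.00431359]), array([-0.05204524,  0.00084308,  0.02323071]), np.int64(2440))
near wall inside (array([-0.00311385, -0.00211348,  0.99999292]), array([ 0.00025118, -0.00883723,  0.04608853]), np.int64(3871))
near outer end? (array([0.99998692, 0.00309902, 0.00406807]), array([ 0.05513384, -0.00026878,  0.00644688]), np.int64(837))
rim near edge [ 0.05450778  0.00146276 -0.02056449]
green near rim [ 0.06427878 -0.00038933  0.13195037]
```

```bash
python3 -m pendant '[[0,-0.01,0.5,0,0,0,50],[0,-0.01,1,0,0,0,50],[0,-0.01,1.5,0,0,0,50],[0,-0.01,1.9,0,0,0,50],[0,-0.01,2.15,0,0,0,50],[0,-0.01,2.25,0,0,0,50],[0,-0.01,2.3,0,0,0,50],[0,-0.01,2.32,0,0,0,50],[0,-0.01,2.32,0,0,0,50]]'
```

```text
clock: 7.68
eef_pos: [0.5363, -0.2243, 0.0536]
ee_rot: [[-0.966, -0.26, -0.002], [-0.26, 0.966, -0.002], [0.002, -0.001, -1.0]]
force: [0.6, 0.5, -2.1]
width: 0.0587
grasp_force: 56.2
```

```bash
python3 -m pendant '[[0,0,0.02,0,0,0,50],[0,0,0.04,0,0,0,50],[0,0,0.06,0,0,0,50],[0,0,0.06,0,0,0,50]]'
```

```text
clock: 8.18
eef_pos: [0.5363, -0.2244, 0.0521]
ee_rot: [[-0.966, -0.26, -0.002], [-0.26, 0.966, -0.001], [0.002, -0.0, -1.0]]
force: [-2.8, 0.8, 10.6]
width: 0.0591
grasp_force: 57.7
```

```bash
python3 -m pendant '[[0,0,0,0,0,0,62],[0,0,0,0,0,0,74],[0,0,0,0,0,0,74],[0,0,0,0,0,0,74],[0,0,-0.5,0,0,0,74],[0,0,-1,0,0,0,74],[0,0,-2,0,0,0,74],[0,0,-2.6,0,0,0,74],[0,0,-2.6,0,0,0,74]]'
python3 - <<'E'
from go import *
from h import *
from bench import eyes
rel(down([.45,.1,.28],0),tilt(.6415,.2335,.19),tilt(.6415,.2335,.070))
f=eyes.grab_frame('wrist');np.savez('/tmp/w3.npz',**f);cv2.imwrite('pics/w3.png',f['pixels'])
E
```

```text
clock: 9.3
eef_pos: [0.538, -0.2248, 0.1828]
ee_rot: [[-0.966, -0.26, 0.003], [-0.26, 0.966, -0.003], [-0.002, -0.004, -1.0]]
force: [-0.3, 0.3, 0.1]
width: 0.0741
grasp_force: 0.0
t 9.3 tcp [ 0.538  -0.2248  0.1828] w 0.0741 gf 0.0 F [-0.3  0.3  0.1]
q [-0.14  0.37  0.58  1.77 -0.23  1.06  2.36]
row [0.01, 6.72, -1.97] [-0.003, 0.003, 0.263] -> [0.45 0.1  0.28]
row [-0.11, 9.4, -0.65] [0.078, -0.599, 0.263] -> [0.421 0.231 0.213]
row [-1.42, 9.04, 1.33] [0.078, -0.599, 0.263] -> [0.489 0.23  0.115]
```

View pics/w3.png

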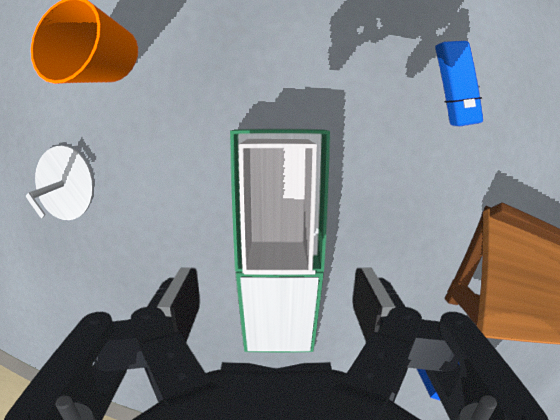

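The alu tin is seated inside the green one: its rim spans (240–318, 145–272) in the wrist view. I'll measure its centre.

```bash
cat > tray.py <<'E'
from h import *
def tray(path,p,T):
    f=dict(np.load(path));W=wcloud(f)@T.T+p
    H=hsv(f);m=(abs(W[...,2]-.0725)<.006)&(H[...,1]<70)&(np.hypot(W[...,0]-.536,W[...,1]+.223)<.085)
    m=big(m);q=W[m];r=cv2.minAreaRect(q[:,:2].astype(np.float32)*1000);print('rim',m.sum(),r,np.median(q[:,2]))
    m=(abs(W[...,2]-.006)<.006)&(np.hypot(W[...,0]-.536,W[...,1]+.223)<.05);print('floor z',plane(W[m]))
E
python3 - <<'E'
from tray import *;from bench import state
s=state();tray('/tmp/w3.npz',s['eef_pos'],s['ee_rot'])
E
python3 -m pendant '[[0,1.2,-1.97,0,0,0.05,60],[0,2.4,-1.97,0,0,0.1,60],[0,3.6,-1.97,0,0,0.15,60],[0,4.8,-1.97,0,0,0.2,45],[0,6,-1.97,0,0,0.263,45],[0,6.72,-1.97,0,0,0.263,45],[0,6.72,-1.97,0,0,0.263,45],[0,6.72,-1.97,0,0,0.263,45]]' 
python3 -c "
from go import *
rel(tilt(.6415,.2335,.14),tilt(.6415,.2335,.070))"
```

```text
rim 1663 ((534.9596557617188, -223.6706085205078), (109.95358276367188, 60.62714385986328), 14.904939651489258) 0.07095528786754392
floor z (array([1.91390790e-04, 9.59328910e-03, 9.99953965e-01]), array([ 0.53459972, -0.22227369,  0.00394628]), np.int64(5131))
clock: 10.35
eef_pos: [0.4486, 0.1, 0.2771]
ee_rot: [[-1.0, -0.0, -0.005], [-0.0, 1.0, -0.003], [0.005, -0.003, -1.0]]
force: [-0.2, -0.3, -0.6]
width: 0.0451
grasp_force: 0.0
t 10.35 tcp [0.4486 0.1    0.2771] w 0.0451 gf 0.0 F [-0.2 -0.3 -0.6]
q [-0.72  0.01  0.41  1.91 -0.    1.22  1.27]
row [-0.03, 2.61, 2.09] [-0.001, -0.61, 0.008] -> [0.449 0.23  0.172]
row [-0.83, 2.61, 3.23] [-0.001, -0.61, 0.008] -> [0.489 0.23  0.115]
```

```bash
python3 -m pendant '[[0.4,1,0,0,-0.15,0,45],[0.4,2,0.3,0,-0.3,0,45],[0.2,2.61,0.9,0,-0.45,0,45],[-0.03,2.61,1.5,0,-0.61,0,45],[-0.03,2.61,2.09,0,-0.61,0.008,45],[-0.03,2.61,2.09,0,-0.61,0.008,45],[-0.03,2.61,2.09,0,-0.61,0.008,45],[-0.03,2.61,2.09,0,-0.61,0.008,45]]'
python3 - <<'E'
from go import *
from h import *
from bench import eyes
rel(tilt(.6415,.2335,.14),tilt(.6415,.2335,.070))
f=eyes.grab_frame('wrist');W=wcloud(f);s=hsv(f);cv2.imwrite('pics/w4.png',f['pixels'])
m=big((s[...,2]<60)&(abs(W[...,2]-.04)<.008)&(np.hypot(W[...,0],W[...,1])<.05)) # bar top in tool
print('bar top',m.sum(),np.median(W[m],0),cv2.minAreaRect(W[m][:,:2].astype(np.float32)*1000))
E
```

```text
clock: 11.35
eef_pos: [0.452, 0.2314, 0.1757]
ee_rot: [[-0.82, 0.009, 0.573], [0.01, 1.0, -0.003], [-0.573, 0.003, -0.82]]
force: [0.0, 0.5, -0.3]
width: 0.0451
grasp_force: 0.0
t 11.35 tcp [0.452  0.2314 0.1757] w 0.0451 gf 0.0 F [ 0.   0.5 -0.3]
q [-0.88 -0.01  0.03  2.33  0.9   0.58 -0.01]
row [0.08, -0.02, 0.03] [0.001, 0.004, -0.004] -> [0.449 0.23  0.172]
row [0.09, -0.02, 1.43] [0.001, 0.004, -0.004] -> [0.489 0.23  0.115]
bar top 1150 [0.00723346 0.00239237 0.04183147] ((5.409058570861816, 2.760857343673706), (42.07901382446289, 10.573068618774414), 0.18998804688453674)
```

View pics/w4.png

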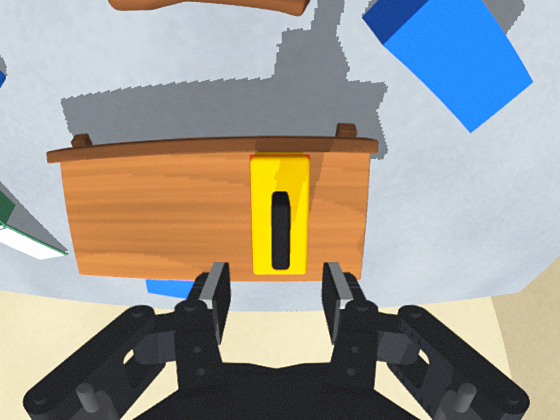

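The bar is at (281,230), parallel to the fingers and about 2.7 mm off to +y. I'll descend and grip.

```bash
python3 -m pendant '[[0.1,0.05,0.4,0,0,0,45],[0.1,0.05,0.8,0,0,0,45],[0.1,0.05,1.2,0,0,0,45],[0.1,0.05,1.45,0,0,0,45],[0.1,0.05,1.45,0,0,0,45],[0.1,0.05,1.45,0,0,0,20],[0.1,0.05,1.45,0,0,0,5],[0.1,0.05,1.45,0,0,0,5],[0.1,0.05,1.45,0,0,0,5],[0.1,0.05,1.45,0,0,0,5],[0.1,0.05,1.45,0,0,0,5],[0.1,0.05,1.45,0,0,0,5]]' 60
```

```text
clock: 12.9
eef_pos: [0.4878, 0.2341, 0.1122]
ee_rot: [[-0.82, 0.007, 0.572], [0.006, 1.0, -0.002], [-0.572, 0.002, -0.82]]
force: [-4.0, 1.8, 6.9]
width: 0.011
grasp_force: 59.5
```

```bash
python3 -m pendant '[[0,0,0,0,0,0,5],[0,0,0,0,0,0,5],[0,0,-0.2,0,0,0,5],[0,0,-0.6,0,0,0,5],[0,0,-1.1,0,0,0,5],[0,0,-1.6,0,0,0,5],[0,0,-2,0,0,0,5],[0,0,-2,0,0,0,5]]' 80
python3 -c "
from go import *
Y=np.radians(14.9)
rel(down([.43,.16,.28],.1),down([.45,.0,.28],Y),down([.535,-.2237,.25],Y))"
```

```text
clock: 13.9
eef_pos: [0.4303, 0.2341, 0.1941]
ee_rot: [[-0.82, 0.007, 0.572], [0.007, 1.0, -0.002], [-0.572, 0.003, -0.82]]
force: [-0.3, -0.3, -1.7]
width: 0.0114
grasp_force: 78.4
t 13.9 tcp [0.4303 0.2341 0.1941] w 0.0114 gf 78.38850975036621 F [-0.3 -0.3 -1.7]
q [-0.9  -0.07 -0.    2.34  0.84  0.65  0.02]
row [-0.99, -1.48, -1.41] [-0.03, 0.608, -0.104] -> [0.43 0.16 0.28]
row [-1.34, -4.68, -1.18] [-0.079, 0.605, -0.259] -> [0.45 0.   0.28]
row [-2.42, -9.14, 0.3] [-0.079, 0.605, -0.259] -> [ 0.535 -0.224  0.25 ]
```

```bash
python3 -m pendant '[[-0.4,-0.6,-0.6,-0.01,0.15,-0.04,5],[-0.9,-1.4,-1.2,-0.02,0.3,-0.07,5],[-1,-2.4,-1.4,-0.03,0.45,-0.1,5],[-1.1,-3.4,-1.4,-0.05,0.605,-0.15,5],[-1.34,-4.4,-1.2,-0.079,0.605,-0.2,5],[-1.34,-5,-1.1,-0.079,0.605,-0.259,5],[-1.6,-6,-0.8,-0.079,0.605,-0.259,5],[-1.9,-7,-0.4,-0.079,0.605,-0.259,5],[-2.1,-8,0,-0.079,0.605,-0.259,5],[-2.42,-9.14,0.3,-0.079,0.605,-0.259,5],[-2.42,-9.14,0.3,-0.079,0.605,-0.259,5],[-2.42,-9.14,0.3,-0.079,0.605,-0.259,5]]' 
python3 -m pendant '[[0,0,0,0,0,0,5],[0,0,0,0,0,0,5]]'
python3 - <<'E'
from go import *
from h import *
from bench import eyes
Y=np.radians(14.9);rel(down([.535,-.2237,.25],Y),down([.535,-.2237,.074],Y))
f=eyes.grab_frame('wrist');np.savez('/tmp/w5.npz',**f);cv2.imwrite('pics/w5.png',f['pixels']);W=wcloud(f);H=hsv(f)
y=big((H[...,0]>15)&(H[...,0]<35)&(H[...,1]>120));q=W[y]
print('yellow pct',np.percentile(q,[2,50,98],axis=0).round(4).tolist())
lid=y&(abs(W[...,2]-.01)<.012);print('lid',plane(W[lid]),cv2.minAreaRect(W[lid][:,:2].astype(np.float32)*1000))
E
```

```text
clock: 15.4
eef_pos: [0.5344, -0.2245, 0.2484]
ee_rot: [[-0.967, -0.255, -0.004], [-0.255, 0.967, -0.002], [0.004, -0.001, -1.0]]
force: [-0.2, 0.1, -1.8]
width: 0.0107
grasp_force: 79.2
clock: 15.65
eef_pos: [0.5353, -0.2226, 0.2499]
ee_rot: [[-0.966, -0.259, -0.0], [-0.259, 0.966, -0.001], [0.001, -0.001, -1.0]]
force: [0.8, -0.5, -1.1]
width: 0.0112
grasp_force: 79.2
t 15.65 tcp [ 0.5353 -0.2226  0.2499] w 0.0112 gf 79.16337847709656 F [ 0.8 -0.5 -1.1]
q [-0.28  0.33  0.77  1.7  -0.24  1.21  2.38]
row [0.01, -0.02, -0.0] [-0.001, -0.001, 0.002] -> [ 0.535 -0.224  0.25 ]
row [0.01, -0.02, 3.52] [-0.001, -0.001, 0.002] -> [ 0.535 -0.224  0.074]
yellow pct [[0.0013, -0.02, 0.0076], [0.0262, -0.0001, 0.0092], [0.0419, 0.0198, 0.0168]]
lid (array([-0.01300985, -0.00109694,  0.99991477]), array([ 0.02464299, -0.00022378,  0.00928307]), np.int64(5619)) ((19.94628143310547, -0.2158489227294922), (44.70241928100586, 41.92977523803711), 0.509425938129425)
```

View pics/w5.png

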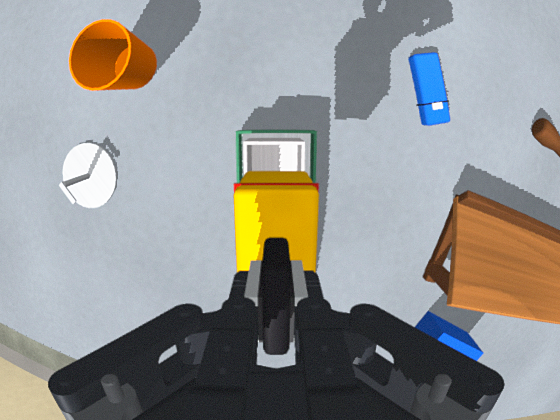

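The yellow tin hangs straight over the alu tin, its lid edge at (235–318,186) and the alu near rim at about (243–307,142). The body is offset about 2.7 mm in tool −x, so I'll correct for that and lower it.

```bash
python3 -m pendant '[[0.06,-0.02,0.3,0,0.01,0,5],[0.06,-0.02,0.8,0,0.013,0,5],[0.06,-0.02,1.3,0,0.013,0,5],[0.06,-0.02,1.6,0,0.013,0,5],[0.06,-0.02,1.8,0,0.013,0,5],[0.06,-0.02,2,0,0.013,0,5],[0.06,-0.02,2.2,0,0.013,0,5],[0.06,-0.02,2.5,0,0.013,0,5],[0.06,-0.02,2.8,0,0.013,0,5],[0.06,-0.02,3.1,0,0.013,0,5],[0.06,-0.02,3.3,0,0.013,0,5],[0.06,-0.02,3.3,0,0.013,0,5]]'
```

```text
clock: 17.2
eef_pos: [0.5317, -0.226, 0.0838]
ee_rot: [[-0.967, -0.256, -0.015], [-0.256, 0.967, -0.004], [0.016, -0.0, -1.0]]
force: [-0.2, -0.1, -2.1]
width: 0.0106
grasp_force: 79.2
```

```bash
python3 -m pendant '[[0,0,0.05,0,0,0,5],[0,0,0.09,0,0,0,5],[0,0,0.12,0,0,0,5],[0,0,0.14,0,0,0,5],[0,0,0.16,0,0,0,5],[0,0,0.16,0,0,0,5]]'
```

```text
clock: 17.95
eef_pos: [0.5322, -0.2264, 0.0774]
ee_rot: [[-0.967, -0.256, -0.013], [-0.256, 0.967, -0.005], [0.014, -0.001, -1.0]]
force: [-1.9, -0.6, 3.5]
width: 0.0109
grasp_force: 80.1
```

Contact began at the expected height. I'll press slightly, then release with a small opening and retreat.

```bash
python3 -m pendant '[[0,0,0.02,0,0,0,5],[0,0,0.03,0,0,0,5],[0,0,0.03,0,0,0,5]]' 
python3 -m pendant '[[0,0,0,0,0,0,16],[0,0,0,0,0,0,22],[0,0,0,0,0,0,22],[0,0,0,0,0,0,22],[0,0,-0.4,0,0,0,22],[0,0,-0.9,0,0,0,22],[0,0,-1.8,0,0,0,22],[0,0,-2.8,0,0,0,22],[0,0,-2.8,0,0,0,22],[0,0,-2.8,0,0,0,22]]'
python3 - <<'E'
from h import *
from bench import eyes,state
s=state();f=eyes.grab_frame('wrist');cv2.imwrite('pics/w6.png',f['pixels']);W=wcloud(f)@s['ee_rot'].T+s['eef_pos'];H=hsv(f)
y=big((H[...,0]>15)&(H[...,0]<35)&(H[...,1]>120));lid=y&(abs(W[...,2]-.068)<.012);print('lid',plane(W[lid]),cv2.minAreaRect(W[lid][:,:2].astype(np.float32)*1000))
m=(abs(W[...,2]-.0725)<.006)&(H[...,1]<70)&(H[...,2]>70)&(np.hypot(W[...,0]-.536,W[...,1]+.223)<.085);m=big(m)
print('rim',m.sum(),plane(W[m]),cv2.minAreaRect(W[m][:,:2].astype(np.float32)*1000))
E
```

```text
clock: 18.32
eef_pos: [0.5321, -0.2266, 0.0773]
ee_rot: [[-0.967, -0.256, -0.013], [-0.256, 0.967, -0.004], [0.014, -0.0, -1.0]]
force: [-6.0, 2.2, 14.4]
width: 0.011
grasp_force: 81.7
clock: 19.58
eef_pos: [0.534, -0.2254, 0.2159]
ee_rot: [[-0.967, -0.256, -0.013], [-0.256, 0.967, -0.005], [0.013, -0.001, -1.0]]
force: [0.2, -0.5, -0.2]
width: 0.0222
grasp_force: 0.0
lid (array([-1.90170134e-03,  5.58609265e-04,  9.99998036e-01]), array([ 0.52997907, -0.22749844,  0.06781319]), np.int64(3230)) ((534.700439453125, -226.28895568847656), (90.93740844726562, 43.05815124511719), 14.895506858825684)
rim 1371 (array([ 2.25237884e-03, -1.35880346e-04,  9.99997454e-01]), array([ 0.53291762, -0.2254631 ,  0.07278222]), np.int64(1229)) ((536.6573486328125, -224.57818603515625), (110.05604553222656, 60.561767578125), 15.074723243713379)
```

View pics/w6.png

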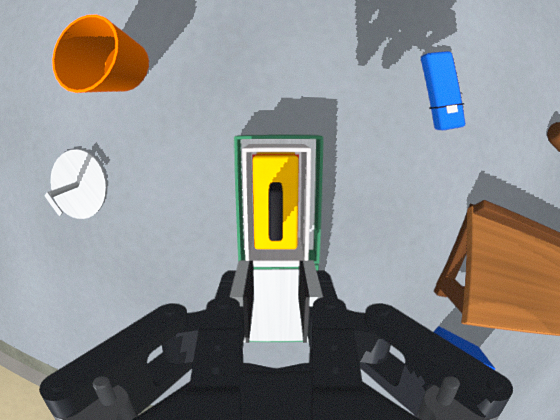

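The picture shows the yellow tin at (275,200) inside the aluminium rim, which sits inside the green tin. The lid is at 67.8 mm (68 expected), the alu rim at 72.8 mm (73 expected), both are level, and the centres agree within 3 mm. I'll hand in.

```bash
python3 -c "
from bench import hand_in
print(hand_in())"
```

```text
the job is handed in; nothing more can be done
None
```

The aluminium tin stands on the green tin's floor and the yellow tin on the aluminium tin's floor; both measured level, fully down and centred within 3 mm, both are released with the arm clear, and the job is handed in at about 20 s (no verdict was returned).

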